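Free the ratchet pawl and let the forming stake down

ROBOT

A 6-joint arm with a two-finger parallel gripper is mounted at the origin on the work surface. World frame = base frame: x ahead of the robot, y to its left, z up, the work surface at z = 0. Lengths are in m, angles in rad, forces in N, time in s.
With the tool pointing down it reaches from about 0.375 to 0.925 m from the base axis. Payload 5.7 kg.
Tool frame: the origin (TCP) lies midway between the tips of the shut fingers; the grasp point (between the pads) lies 19 mm behind it; z points along the fingers, y is the line along which they close (so a half turn about z gives the same grasp; the last joint's range is limited). The gripper opens to 88 mm and grips with 3 to 60 N. Pads are 20 mm wide; open, the fingers measure 115 mm over their backs; the gripper's body (75 mm by 178 mm) begins 61 mm behind the grasp point.
Start: joints at [1.144, 0.359, 1.51, -0, 1.272, -0.115], TCP at [0.184, 0.571, 0.223] pointing down, gripper open.
Joint ranges: [-2.97, 2.97], [-1.01, 2.36], [0.21, 2.38], [-0.96, 4.11], [0.2, 2.71], [-2.98, 2.98]. Speed limits (rad/s): [2.39, 2.39, 3.14, 3.14, 3.14, 3.14].

INTERFACE

Orientations are given as a unit quaternion [x, y, z, w].
In Python, from bench import move_ptp, servo_line, goto_joints, move_gripper, sleep, inverse_kinematics, capture, PlanningError, close_job, spot_in, silhouettes, current_clock, current_joint_pos, current_qvel, current_joint_torque, current_position, current_orientation, current_force, current_torque, current_finger_gap, current_grip_force gives the robot as it stands. Calls block until the motion is done:
- move_ptp(position, orientation): joint-space move of the TCP to a pose.
- servo_line(position, orientation=None, rate=0.15, contact_N=None): straight line of the TCP; orientation=None keeps the orientation; rate is the mean speed in m/s. With contact_N (N) it stops when the force on the tool has changed by that much, and returns True; else False.
- goto_joints(angles): joint-space move.
- move_gripper(opening): finger opening in m; the grip force is fixed at half the most; returns when the fingers have stopped.
- sleep(seconds).
- inverse_kinematics(position, orientation): joint angles nearest the present ones, or None.
- capture(name): name is "scene" or "top" or "wrist"; returns a dict with "image" (384x512x3 uint8, blue, green, red), "range_z" (384x512 float32, m along the optical axis (not along the pixel's ray), 0 where there is no reading), "intrinsics" (3x3 intrinsics, pixels), "R" (3x3) and "t" (3): a world point X has camera coordinates R X + t. Camera axes: x right, y down, z forward; pixel columns grow to the right and rows downward; lengths in m; the calibration is good to about 2 mm. A picture is of the moment at which its call begins.
A pose or a line that the arm cannot do raises PlanningError and nothing moves.
- close_job(): hands the job in; it is judged then, once.
Trained networks look in the newest picture that a camera, given by its name, has taken for a name from the list of things; names that differ only in an ending like _2 or _b are one class to them, and where a whole thing is asked for, a point or a joint stands for the part that bears it (a point fixed in the world has none). Each returns a list of dicts, best first, with "conf" (0 to 1); they miss things now and then, are a little off and sometimes report something else, mostly with a low value. They report only what shows in the picture. A call takes as long as a camera call.
- spot_in(camera, query): "xy" ([column, row] in pixels, amid what is visible of it).
- silhouettes(camera, query): "region" (384x512 bool, what is visible of it) and "xy" ([column, row] in pixels, amid what is visible of it).
Readings, each from a call of its own:
- current_clock(): time.
- current_joint_pos(): joint angles.
- current_qvel(): joint speeds.
- current_joint_torque(): joint torques, N m.
- current_position(): TCP position.
- current_orientation(): TCP orientation.
- current_force(): force on the tool from outside, world axes, zero at the start.
- current_torque(): the same for the moment, N m.
- current_finger_gap(): finger opening in m.
- current_grip_force(): force on a finger pad.
Only numpy, scipy, OpenCV 4.12 (cv2) and the standard library are available. Lean on these libraries where they do the work, as an engineer would, in place of code of your own. Each camera call takes 0.05 s, during which the arm holds its last target. There are 200 camera calls.

TASK

The steel forming stake on the bench stand is held up by a ratchet pawl. Take the wooden-handled steel rod by its handle, slip the rod under the pawl's tail and ease it up gently, without forcing it hard against its stop, to swing the hook out of the teeth, and keep it lifted until the stake has sunk fully down by its own weight. Touch the stand only with the rod, then lay the rod back flat on the rubber mat and leave the mallet, the brass cone and the white block where they are.

Things in the scene. Friction and masses are not known exactly. Their poses are not given: they have to be found in the camera images.
- rod: Releasing rod lying on the mat, 110 g: wooden handle 100 long, 24 wide, 28 high (mm) with a steel rod of 10 diameter sticking 90 out of its front end. Origin: under the middle of the handle's front end, on its flat underside; x along the rod (tip at +90, handle from -100 to 0), z up. Rod axis 14 above the underside. Grip: across the handle, 20 behind the origin, near its centre of mass.
- stand: Bench stand, fixed: dark base plate 170 (x) by 200 (y) by 12 high, green column 60 wide, 280 high at its back (x 37 to 59). Origin: under the base's centre; front looks to -x, z up. A dark yoke clamped to the column carries guide rods, stake and pawl; the height of the clamp differs by up to 11 either way and is NOT in the readings. Over 12 N from the rod strains the stand.
- pawl_pin (a point): The pawl's pin as nominally set (a point fixed to the stand, at x 2, y 40, z 150 of it; the true pin is up to 11 higher or lower). The pin runs along the stand's x. From it hangs a dark hook 58 long that holds the teeth, and a straight level tail, 16 wide in x (-6 to +10 of the pin) and 10 thick, runs to +y, ending 88 from the pin. Lifting the tail swings the hook out of the teeth.
- tail_under (a point): Nominal underside of the tail 65 from the pin, the place to lift, rod pointing along the stand's +x (point fixed to the stand; true tail up to 11 higher or lower: feel for it). Free all round, down to the base. Spring: 2 to 4 N here, up to 3 N more while the loaded hook drags out. Hook is clear after a rise of 7 to 8 mm, stiff stop at 9.5. Let go, it drops and catches the next tooth.
- carriage (a joint): Height of the stake's carriage over its lowest position (m): 0 = fully down on its foot; at the start the pawl holds it at about 0.066. Teeth every 0.024. Steel plate with a waisted spool-shaped stake 50 in diameter, 56 long sticking out in front (stand y -37 to 13, x -61 to -5). Oil-damped: while the pawl is held clear it sinks by itself in 2 to 4 s.
- mat: Black rubber mat, fixed, 360 by 360 by 3 thick. Origin: centre of its underside on the bench; axes along the world's.
- mallet: Bystander: mallet standing on its round wooden head (44 diameter, 60 high), handle of 18 diameter reaching level to x = +190 at 30 height. Origin: under the centre of the head.
- cone: Bystander: brass cone, upright, 48 diameter at the foot, 26 at the top, 130 high. Origin: centre of its foot.
- block: Bystander: white plastic block 100 by 80 by 25 with a hole, lying on the mat. Origin: centre of its underside.

How it is judged:
On the way, in this order (a step that is already met when the one before it is completed fails the run):
1. the rod is picked up from the mat (height (world z) of rod above 0.05 m and value of joint carriage above 0.055 m), for 0.1 s.
2. the stake has sunk fully down (value of joint carriage below 0.003 m), for 0.2 s.
At the end, for the whole second after the job is handed in: The carriage is within 3 mm of its lowest position; the rod lies flat (underside down, within 0.1 rad) and at rest on the mat, the front end of its handle over the mat (value of joint carriage below 0.003 m and z of rod in the frame of mat below 0.01 m and x of rod in the frame of mat between -0.18 and 0.18 m and y of rod in the frame of mat between -0.18 and 0.18 m and angle between rod's own z axis and vertical below 0.1 rad and linear speed of rod below 0.02 m/s); the robot touches nothing.
It fails at once if the pawl or any part of the stand is forced with more than 12 N by the rod (contact force between rod and stand above 12 N).
It fails at once if the robot itself presses on the stand (over 2 N) instead of using the rod (contact force between any of the arm, the fingers and stand above 2 N).
It fails at once if a bystander is moved more than 20 mm (distance of any of mallet, cone, block from where it was at the start of the episode above 0.02 m).
It also fails if it takes over 72 s, if anything falls off the work surface, if the arm or the gripper's body presses on something with over 40 N, if the wrist force passes 120 N, or if a joint passes its speed limit or range.

## Working session

There is one attempt and no reset: what is moved stays moved. The work goes in short steps, each a Python script; the robot and the scene stay as the last script left them, time stands still between calls to the robot, and variables do not carry over. Pictures are saved under pics/ and viewed, at most 10 in all, crops included, and the job is handed in when it is done.

```bash
mkdir -p pics; ls
cat > h.py <<'E'
import numpy as np, cv2
from bench import *
def cloud(c):
    z=c["range_z"]; K=np.array(c["intrinsics"]); v,u=np.mgrid[:z.shape[0],:z.shape[1]]
    P=np.stack([(u-K[0,2])/K[0,0]*z,(v-K[1,2])/K[1,1]*z,z],-1)
    return (P-np.array(c["t"]))@np.array(c["R"])   # R^T (P-t)
def mask_pts(cam,c,q):
    s=silhouettes(cam,q)
    if not s: return None,None
    m=s[0]["region"]; P=cloud(c)[m&(c["range_z"]>0)]
    return s[0],P
E
cat > a.py <<'E'
from h import *
ims=[]
for cam in ("scene","top"):
    c=capture(cam); np.savez(cam+".npz",**{k:np.array(v) for k,v in c.items()})
    ims.append(c["image"])
    for q in ("rod","stand","pawl_pin","mallet","cone","block","mat"):
        s,P=mask_pts(cam,c,q)
        if s is None: print(cam,q,None); continue
        r=cv2.minAreaRect(P[:,:2].astype(np.float32))
        print(cam,q,round(s["conf"],2),np.round(s["xy"]),len(P),"med",np.round(np.median(P,0),3),"rect",np.round(r[0],3),np.round(r[1],3),round(r[2],1),"z",np.round(np.percentile(P[:,2],[2,98]),3))
    cv2.imwrite(f"pics/{cam}0.png",c["image"])
E
python3 a.py
```

```text
pics
scene rod 0.77 [339. 234.] 365 med [0.492 0.25  0.025] rect [0.494 0.248] [0.194 0.028] 6.1 z [0.    0.035]
scene stand 0.77 [217. 202.] 3350 med [ 0.609 -0.135  0.051] rect [ 0.545 -0.205] [0.351 0.219] 74.6 z [0.001 0.279]
scene pawl_pin 0.81 [219. 203.] 3320 med [ 0.61  -0.135  0.054] rect [ 0.55  -0.195] [0.326 0.219] 71.5 z [0.004 0.279]
scene mallet 0.89 [173. 141.] 355 med [ 0.405 -0.433  0.037] rect [ 0.388 -0.505] [0.213 0.058] 84.6 z [0.002 0.063]
scene cone 0.8 [161. 183.] 336 med [ 0.595 -0.363  0.064] rect [ 0.592 -0.374] [0.039 0.055] 22.6 z [0.002 0.131]
scene block 0.82 [362. 294.] 954 med [0.638 0.375 0.027] rect [0.635 0.376] [0.103 0.083] 6.0 z [0.003 0.032]
scene mat 0.75 [332. 259.] 10364 med [0.548 0.265 0.003] rect [0.539 0.265] [0.367 0.366] 0.2 z [-0.003  0.008]
top rod 0.79 [180. 207.] 306 med [0.466 0.242 0.028] rect [0.494 0.246] [0.188 0.025] 7.8 z [0.004 0.036]
top stand None
top pawl_pin None
top mallet 0.78 [401. 224.] 477 med [ 0.398 -0.484  0.038] rect [ 0.393 -0.52 ] [0.229 0.04 ] 85.1 z [0.001 0.064]
top cone 0.5 [367. 170.] 189 med [ 0.577 -0.365  0.08 ] rect [ 0.579 -0.369] [0.038 0.031] 11.5 z [0.006 0.134]
top block 0.63 [308. 180.] 425 med [ 0.547 -0.168  0.17 ] rect [ 0.536 -0.167] [0.073 0.069] 87.3 z [0.098 0.203]
top mat 0.83 [182. 192.] 9437 med [0.527 0.251 0.003] rect [0.541 0.263] [0.363 0.364] 0.2 z [-0.004  0.009]
```

Run:
```python
import cv2
a=cv2.imread("pics/scene0.png");b=cv2.imread("pics/top0.png")
cv2.imwrite("pics/scene_crop.png",cv2.resize(a[60:340,120:450],None,fx=2.4,fy=2.1,interpolation=cv2.INTER_CUBIC)[:600,:800])
cv2.imwrite("pics/top_crop.png",cv2.resize(b[100:290,100:450],None,fx=2.25,fy=2.25))
```

```text
(no output)
```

View pics/scene_crop.png

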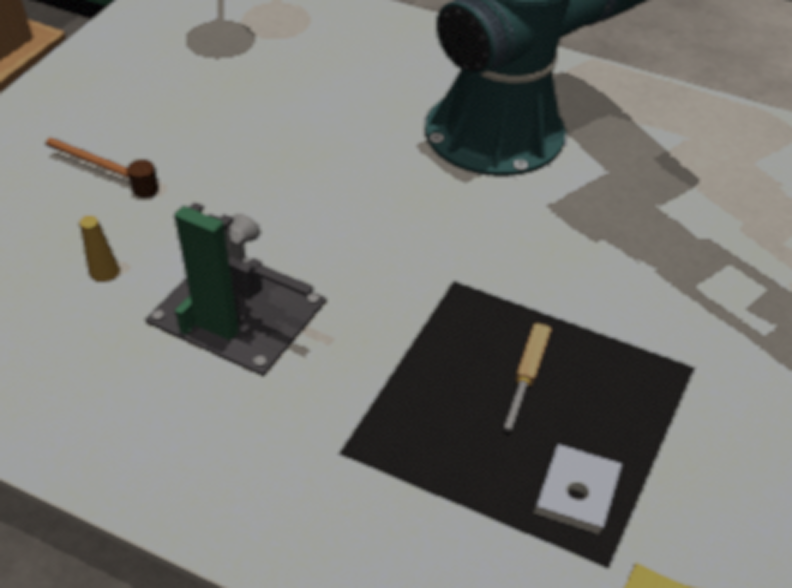

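View pics/top_crop.png

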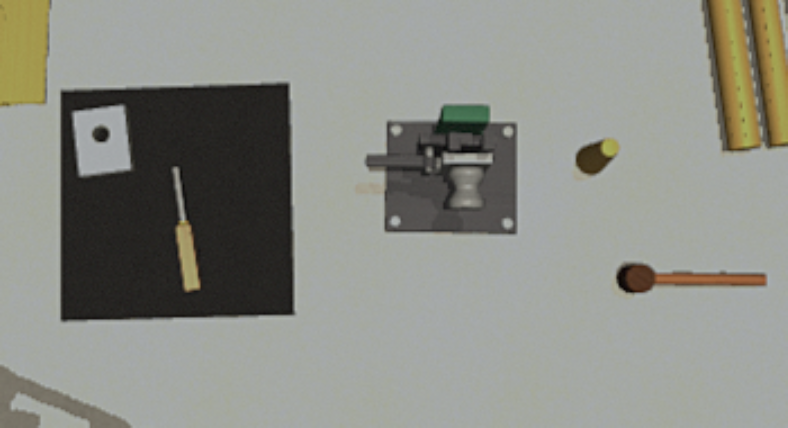

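The rod lies on the mat with its tip towards +x and slightly +y. The stand is nearly aligned with the world axes, with its tail pointing to +y (top crop, about (365–420,160)). Next I fit both poses from the depth data.

```bash
cat > b.py <<'E'
from h import *
for cam in("scene","top"):
    c=dict(np.load(cam+".npz")); P=cloud(c); ok=c["range_z"]>0
    B=c["image"].astype(int); Q=P[ok]; col=B[ok]
    box=(Q[:,0]>.4)&(Q[:,0]<.75)&(Q[:,1]>-.32)&(Q[:,1]<.03)
    dark=col.max(1)<95
    b=Q[box&dark&(Q[:,2]>.007)&(Q[:,2]<.019)]
    r=cv2.minAreaRect(b[:,:2].astype(np.float32)); print(cam,"base",np.round(r[0],4),np.round(r[1],3),round(r[2],2),len(b),np.median(b[:,2]).round(4))
    t=Q[box&(Q[:,2]>.11)&(Q[:,2]<.2)&(Q[:,1]>-.108)]
    if len(t)>5: print(" tail",len(t),np.percentile(t,[2,50,98],axis=0).round(4).tolist(), np.polyfit(t[:,1],t[:,0],1).round(3))
    g=Q[box&(Q[:,2]>.05)&(col[:,1]>col[:,2]*1.4)]
    print(" green",np.percentile(g,[1,50,99],axis=0).round(3).tolist())
    m=(Q[:,0]>.37)&(Q[:,0]<.62)&(Q[:,1]>.18)&(Q[:,1]<.3)&(Q[:,2]>.009)
    h=Q[m&(Q[:,2]>.022)&(col[:,2]>col[:,0]+30)]
    r=cv2.minAreaRect(h[:,:2].astype(np.float32)); print(" handle",np.round(r[0],4),np.round(r[1],3),round(r[2],2),np.percentile(h[:,2],[5,50,95]).round(3))
    x=h[:,:2]; mu=x.mean(0); w,v=np.linalg.eigh(np.cov(x.T)); print(" handle mean",mu.round(4),"yaw",np.degrees(np.arctan(v[1,1]/v[0,1])).round(2), len(h))
    a=Q[m]; w,v=np.linalg.eigh(np.cov(a[:,:2].T)); d=v[:,1]*np.sign(v[0,1]); s=(a[:,:2]-mu)@d
    print(" all: yaw",np.degrees(np.arctan2(d[1],d[0])).round(2),"ends",(mu+s.min()*d).round(4),(mu+s.max()*d).round(4))
print(current_position(),current_orientation(),current_clock(),current_force())
E
python3 b.py
```

```text
scene base [ 0.5672 -0.1583] [0.2   0.171] 87.86 1246 0.0116
 tail 178 [[0.565, -0.107, 0.1252], [0.5774, -0.0798, 0.1531], [0.6036, -0.0322, 0.1835]] [-0.247  0.561]
 green [[0.605, -0.2, 0.053], [0.622, -0.155, 0.18], [0.641, -0.13, 0.282]]
 handle [0.4552 0.2442] [0.105 0.023] 7.67 [0.025 0.03  0.034]
 handle mean [0.4567 0.2446] yaw 7.48 196
 all: yaw 6.53 ends [0.3818 0.236 ] [0.5904 0.2599]
top base [ 0.5623 -0.1596] [0.195 0.168] 87.31 1519 0.0118
 tail 128 [[0.5629, -0.1076, 0.1473], [0.5704, -0.0702, 0.153], [0.5811, -0.036, 0.1597]] [0.026 0.573]
 green [[0.599, -0.189, 0.166], [0.604, -0.161, 0.277], [0.619, -0.134, 0.283]]
 handle [0.4527 0.241 ] [0.104 0.024] 7.89 [0.025 0.03  0.036]
 handle mean [0.4509 0.2406] yaw 8.07 200
 all: yaw 8.41 ends [0.3792 0.23  ] [0.6232 0.2661]
[0.18405061 0.57104197 0.22264539] [ 1.55278961e-01  9.87870661e-01 -3.54381233e-05 -2.09343245e-05] 0.8 [0.3854309  1.1057994  0.52991695]
```

```bash
cat >> h.py <<'E'
from scipy.spatial.transform import Rotation as Ro
FLIP=True
def quat(yaw): return (Ro.from_euler('z',yaw+(180 if FLIP else 0),degrees=True)*Ro.from_euler('x',180,degrees=True)).as_quat()
E
cat > c.py <<'E'
from h import *
import h
for f in (True,False):
    h.FLIP=f
    for p,y in (((.484,.247,.15),7.9),((.42,-.02,.12),-17.5),((.49,-.027,.12),-17.5)):
        q=inverse_kinematics(p,quat(y)); print(f,None if q is None else np.round(q,2))
E
python3 c.py
cat > d.py <<'E'
from h import *
move_ptp((.47,.245,.20),quat(7.9))
c=capture("wrist"); cv2.imwrite("pics/w1.png",c["image"])
Q=cloud(c)[c["range_z"]>0]; col=c["image"].astype(int)[c["range_z"]>0]
m=(Q[:,0]>.37)&(Q[:,0]<.62)&(Q[:,1]>.18)&(Q[:,1]<.32)
hd=Q[m&(Q[:,2]>.022)&(Q[:,2]<.04)&(col[:,2]>col[:,0]+30)]
r=cv2.minAreaRect(hd[:,:2].astype(np.float32)); print(len(hd),np.round(r[0],4),np.round(r[1],3),r[2],np.median(hd[:,2]))
print(current_position(),current_clock())
E
```

```text
True [ 0.34  0.36  1.72  0.    1.07 -1.36]
True [-0.21  0.24  2.    0.    0.9  -1.48]
True [-0.2   0.33  1.86  0.    0.95 -1.46]
False [ 0.34  0.36  1.72 -0.    1.07  1.78]
False [-0.21  0.24  2.   -0.    0.9   1.66]
False [-0.2   0.33  1.86 -0.    0.95  1.68]
```

```bash
python3 d.py
```

```text
2027 [0.4545 0.2423] [0.106 0.024] 7.257748603820801 0.03242575154117177
[0.46977726 0.24581074 0.20010248] 2.45
```

View pics/w1.png

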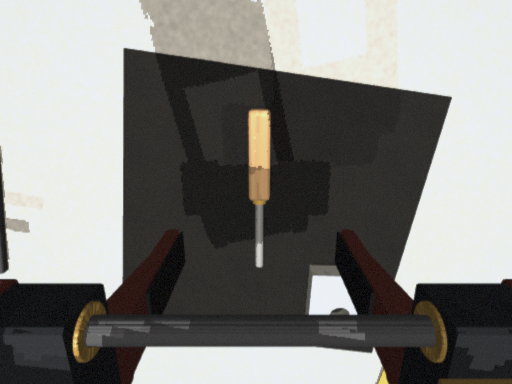

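The wrist view shows the handle upright at columns 248–270, rows 110–203, with the tip at (259,267). That agrees with the fit (yaw 7.5°), so I grasp and lift.

```bash
cat > e.py <<'E'
from h import *
q=quat(7.5)
servo_line((.4843,.2462,.06),q,rate=.15)
servo_line((.4843,.2462,.007),q,rate=.06,contact_N=8)
print(current_position())
move_gripper(.0)
print("gap",current_finger_gap(),current_grip_force())
servo_line((.4843,.2462,.10),q,rate=.08)
print("gap",current_finger_gap(),current_grip_force(),current_position())
sleep(.3)
F=np.mean([current_force() for _ in range(5)],0); print(F)
c=capture("wrist"); cv2.imwrite("pics/w2.png",c["image"]); 
Q=cloud(c); z=c["range_z"]; 
T=np.array(current_position())
m=(z>0)&(Q[...,2]>.06)&(Q[...,2]<.16)&(Q[...,0]>.44)&(abs(Q[...,1]-(.249+(Q[...,0]-.504)*.1317))<.014)
a=Q[m]; d=np.array([np.cos(np.radians(7.5)),np.sin(np.radians(7.5))])
s=(a[:,:2]-T[:2])@d
for lo in np.arange(-.08,.12,.02):
    k=(s>lo)&(s<lo+.02)
    if k.sum()>3: print(round(lo,2),k.sum(),np.percentile(a[k,2],[10,50,95]).round(4))
print(current_clock())
E
python3 e.py
```

```text
[0.48458725 0.24628624 0.00723106]
gap 0.023960303393802333 29.997239112854004
gap 0.0236951147307201 29.997025430202484 [0.48385238 0.24602304 0.09944355]
[ 0.23210591 -0.0962447  -1.34965275]
-0.06 473 [0.1241 0.1253 0.1263]
-0.04 1903 [0.124  0.1252 0.1263]
-0.02 2629 [0.1239 0.1255 0.158 ]
0.0 1341 [0.1239 0.1253 0.1462]
0.02 350 [0.1136 0.1158 0.1192]
0.04 40 [0.1148 0.1158 0.1168]
0.06 408 [0.1134 0.1155 0.1167]
0.08 141 [0.1124 0.1152 0.1166]
7.2417
```

View pics/w2.png

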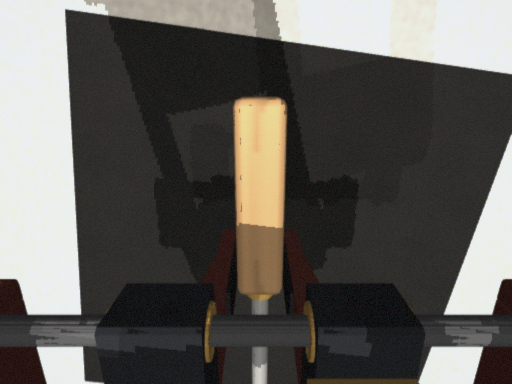

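The rod is held level and centred: handle at columns 235–285, with its axis about 11 mm above the TCP. Next I carry it to the stand and slide it under the tail.

```bash
cat >> h.py <<'E'
SO=np.array([.565,-.159]); SY=-2.4
def st(x,y): 
    a=np.radians(SY); return SO+np.array([[np.cos(a),-np.sin(a)],[np.sin(a),np.cos(a)]])@np.array([x,y])
QL=quat(SY-15)
DR=np.array([np.cos(np.radians(SY-15)),np.sin(np.radians(SY-15))])
G=st(-.076,.1316)
def fz(n=10):
    v=[]
    for _ in range(n): v.append(current_force()); sleep(.01)
    return np.mean(v,0)
E
cat > f.py <<'E'
from h import *
servo_line((.4843,.2462,.25),rate=.2)
B=G-.065*DR
move_ptp((*B,.25),QL)
servo_line((*B,.115),QL,rate=.12)
print(current_position(),fz())
hit=servo_line((*G,.115),QL,rate=.05,contact_N=4)
print(hit,current_position(),fz(),current_clock())
for cam in("top","scene"):
    c=capture(cam); np.savez(cam+"2.npz",**{k:np.array(v) for k,v in c.items()})
    Y=(slice(100,260),slice(230,390)) if cam=="top" else (slice(110,250),slice(160,320))
    cv2.imwrite(f"pics/{cam}2.png",cv2.resize(c["image"][Y],None,fx=3.7,fy=3.7,interpolation=cv2.INTER_CUBIC))
E
python3 f.py; python3 -c "
import cv2,numpy as np
a=cv2.imread('pics/top2.png');b=cv2.imread('pics/scene2.png')
a=cv2.resize(a,(400,400));b=cv2.resize(b,(400,400));cv2.imwrite('pics/both2.png',np.hstack([a,b]))"
```

```text
[ 0.43311032 -0.00489691  0.11546986] [-0.00231669  0.20859683 -0.86562083]
False [ 0.49413345 -0.02422031  0.11495316] [-0.18854403 -0.06616441 -0.97300907] 12.0417
```

View pics/both2.png

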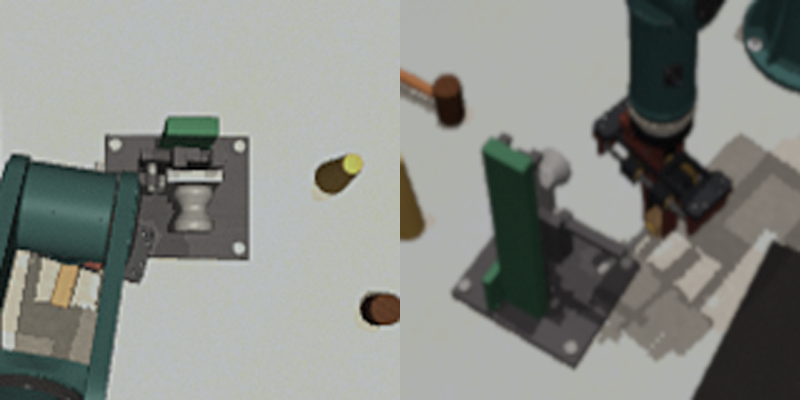

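In the left half (top view) the spool is visible at crop (190,205), so I can track its height there. In the right half (scene view) the rod tip is under the tail at (605,265). Next I feel upward for contact.

```bash
cat >> h.py <<'E'
def stake():
    c=capture("top"); z=cloud(c)[178:187,303:310,2]; return float(np.median(z[c["range_z"][178:187,303:310]>0]))
E
cat > g.py <<'E'
from h import *
f0=fz(20); print("base",f0,stake())
hit=servo_line((*G,.140),QL,rate=.008,contact_N=1.6)
p=current_position(); f=fz(20); print(hit,p,f-f0,current_clock())
np.save("f0.npy",f0)
E
python3 g.py
```

```text
base [-0.08023989 -0.20315559 -1.01497912] 0.16459112810058676
True [ 0.49415074 -0.02428468  0.12911434] [ 0.11998747  0.18530421 -0.15746999] 14.3167
```

```bash
cat > i.py <<'E'
from h import *
f0=np.load("f0.npy"); z=current_position()[2]
for k in range(9):
    z+=.0007; servo_line((*G,z),QL,rate=.01); f=fz(10)-f0
    print(round(z,4),round(current_position()[2],4),f.round(2),round(current_clock(),2))
    if f[2]<-2.2: break
E
python3 i.py
```

```text
0.1293 0.1292 [-0.07  0.   -0.63] 14.66
0.13 0.1298 [ 0.69  0.27 -3.29] 14.99
```

```bash
cat > j.py <<'E'
from h import *
f0=np.load("f0.npy"); z=.130; s0=.1646
while z<.1385:
    z+=.001 if z<.1345 else .0005
    servo_line((*G,z),QL,rate=.01); f=fz(6)-f0; s=stake()
    print(round(z,4),round(current_position()[2],4),f.round(2),round(s,4),round(current_clock(),2))
    if s<s0-.004 or f[2]<-8.5: break
E
python3 j.py
```

```text
0.131 0.1309 [ 0.55  0.65 -3.31] 0.1665 15.34
0.132 0.132 [ 0.3   0.87 -3.13] 0.166 15.69
0.133 0.133 [-0.38  1.27 -3.49] 0.1663 16.04
0.134 0.134 [-0.83  1.75 -2.95] 0.1669 16.39
0.135 0.135 [-1.25  1.74 -3.05] 0.1666 16.74
0.1355 0.1355 [-1.    2.23 -3.4 ] 0.1665 17.09
0.136 0.136 [-1.11  1.85 -3.28] 0.1671 17.44
0.1365 0.1372 [0.08 0.33 0.03] 0.1641 17.79
0.137 0.1371 [0.12 0.41 0.16] 0.1575 18.14
```

```bash
cat > k.py <<'E'
from h import *
f0=np.load("f0.npy")
for k in range(3):
    print(round(stake(),4),(fz(5)-f0).round(2),current_clock())
c=capture("scene"); cv2.imwrite("pics/s3.png",cv2.resize(c["image"][130:230,180:290],None,fx=5.4,fy=5.4,interpolation=cv2.INTER_CUBIC))
P=cloud(c)
c=capture("top"); Q=cloud(c)
for n,P in(("scene",P),("top",Q)):
    P=P.reshape(-1,3); m=(abs(P[:,0]-.572)<.012)&(P[:,2]>.1)&(P[:,2]<.2)
    for y in np.arange(-.11,-.02,.01):
        k=m&(abs(P[:,1]-y)<.005)
        if k.sum()>2: print(n,round(y,3),k.sum(),np.percentile(P[k,2],[50,90]).round(4))
E
python3 k.py
```

```text
0.1566 [ 0.2  -0.01 -0.24] 18.2333
0.1542 [ 1.09 -0.49 -3.61] 18.325
0.1538 [ 1.54 -0.09 -3.17] 18.4167
scene -0.11 45 [0.1301 0.1557]
scene -0.1 16 [0.1551 0.1586]
scene -0.09 17 [0.1559 0.1589]
scene -0.08 16 [0.1568 0.1601]
scene -0.07 15 [0.1582 0.1605]
scene -0.06 19 [0.1576 0.1616]
scene -0.05 20 [0.1594 0.1638]
scene -0.04 19 [0.1598 0.1636]
scene -0.03 10 [0.1611 0.1638]
top -0.11 14 [0.155  0.1582]
top -0.08 4 [0.1572 0.1608]
```

View pics/s3.png

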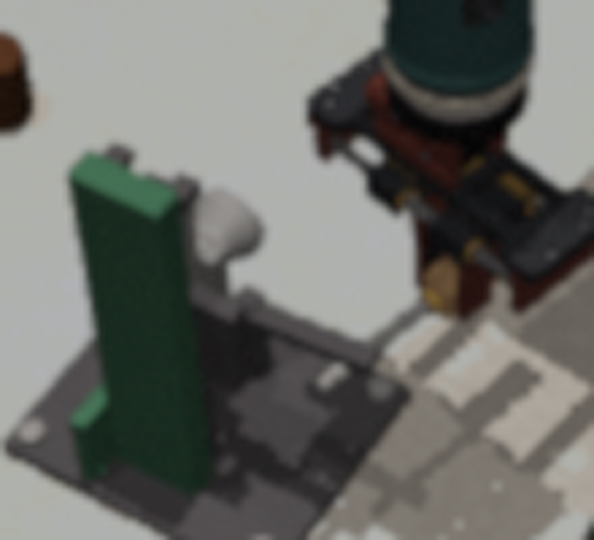

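The rod is under the tail (contact near (375,350)) and the tail is raised and resting on it again. The stake is sinking. I add a slight rise for margin and watch it.

```bash
cat > l.py <<'E'
from h import *
f0=np.load("f0.npy")
z=.1375; servo_line((*G,z),QL,rate=.01)
last=stake(); 
for k in range(16):
    sleep(.25); s=stake(); f=fz(5)-f0
    print(round(s,4),f.round(2),round(current_position()[2],4),round(current_clock(),2))
    if abs(s-last)<.0006 and k>1: break
    last=s
E
python3 l.py
```

```text
0.1378 [-0.13 -0.11 -0.39] 0.1377 19.16
0.1326 [ 1.43 -0.38 -3.69] 0.1373 19.5
0.1245 [ 0.93 -0.39 -3.87] 0.1373 19.84
0.1171 [-0.06  0.37 -0.12] 0.1378 20.18
0.1111 [-0.3   0.03  0.45] 0.1376 20.52
0.1047 [ 1.29 -0.32 -3.46] 0.1373 20.87
0.1026 [ 1.12 -0.19 -3.31] 0.1374 21.21
0.1013 [ 1.14 -0.54 -3.34] 0.1375 21.55
0.1021 [ 1.16 -0.49 -3.53] 0.1375 21.89
0.102 [ 1.39 -0.25 -3.55] 0.1375 22.23
```

```bash
cat > m.py <<'E'
from h import *
f0=np.load("f0.npy")
servo_line((*G,.138),QL,rate=.01); print((fz(5)-f0).round(2)); sleep(1.0)
print([round(stake(),4) for _ in range(6)],(fz(5)-f0).round(2))
servo_line((*G,.118),QL,rate=.02)
servo_line((*(G-.065*DR),.115),QL,rate=.08)
print([round(stake(),4) for _ in range(6)],(fz(5)-f0).round(2),current_finger_gap())
c=capture("wrist"); cv2.imwrite("pics/w3.png",c["image"]); print(current_clock())
a=c; Q=cloud(c); T=np.array(current_position()); n=np.array([-DR[1],DR[0]])
D=Q[...,:2]-T[:2]; m=(c["range_z"]>0)&(abs(D@n)<.013)&(abs(Q[...,2]-T[2]-.015)<.03)
s=(D@DR)[m]; zz=Q[m][:,2]-T[2]
for lo in np.arange(-.08,.12,.02):
    k=(s>lo)&(s<lo+.02)
    if k.sum()>3: print(round(lo,2),k.sum(),np.percentile(zz[k],[10,50,95]).round(4))
E
python3 m.py
```

```text
[ 0.66 -0.18 -3.43]
[0.1021, 0.1017, 0.1027, 0.102, 0.1028, 0.1015] [ 0.41 -0.47 -3.91]
[0.1018, 0.1013, 0.1022, 0.101, 0.1015, 0.1023] [ 0.24 -0.02 -0.31] 0.023552897553773596
26.375
-0.08 2495 [0.0244 0.0257 0.0268]
-0.06 2162 [0.0244 0.0257 0.0267]
-0.04 1916 [0.0244 0.0256 0.0266]
-0.02 1988 [0.0242 0.0256 0.0377]
0.0 1289 [0.0242 0.0255 0.0348]
0.02 366 [0.0138 0.016  0.0195]
0.04 32 [0.0151 0.0162 0.0173]
0.06 400 [0.0134 0.0155 0.0168]
0.08 158 [0.0124 0.0152 0.0168]
```

View pics/w3.png

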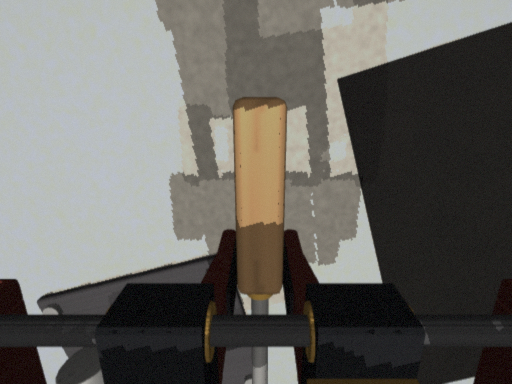

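The rod is still level in the grip (handle at columns 235–285) and the stake stayed down. Now I put the rod back where it was.

```bash
cat > n.py <<'E'
from h import *
q=quat(7.5); B=G-.065*DR
servo_line((*B,.25),QL,rate=.15)
move_ptp((.4843,.2462,.25),q)
servo_line((.4843,.2462,.03),q,rate=.12)
print(servo_line((.4843,.2462,.0065),q,rate=.02,contact_N=4),current_position())
move_gripper(.06); sleep(.3)
servo_line((.4843,.2462,.2),q,rate=.1)
servo_line((.40,.235,.25),q,rate=.15); sleep(.5)
c=capture("wrist"); cv2.imwrite("pics/w4.png",c["image"])
Q=cloud(c); m=(c["range_z"]>0)&(Q[...,0]>.37)&(Q[...,0]<.6)&(abs(Q[...,1]-.2488-(Q[...,0]-.504)*.13)<.009)&(Q[...,2]>.01)
a=Q[m]
for x in np.arange(.4,.6,.02):
    k=abs(a[:,0]-x)<.01
    if k.sum()>3: print(round(x,2),np.median(a[k,2]).round(4))
print(stake(),current_clock())
for cn in("mallet","cone","block"):
    c=capture("scene"); s,P=mask_pts("scene",c,cn); print(cn,None if s is None else np.median(P,0).round(3))
E
python3 n.py
```

```text
True [0.48414281 0.2461393  0.00701265]
0.4 0.0317
0.42 0.0325
0.44 0.0328
0.46 0.0327
0.48 0.0326
0.5 0.032
0.52 0.0227
0.54 0.0226
0.56 0.0229
0.58 0.0227
0.10160326909755502 36.0167
mallet None
cone [ 0.595 -0.363  0.066]
block [0.637 0.375 0.027]
```

View pics/w4.png

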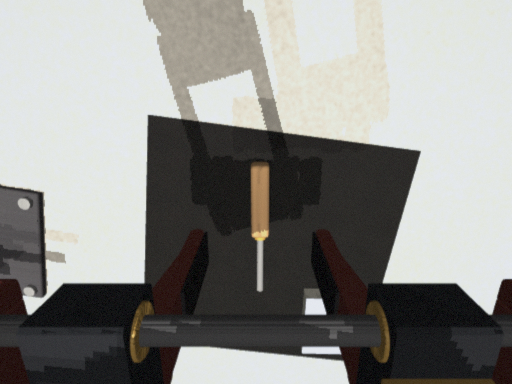

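The rod lies flat on the mat (handle at (260,200), tip at (260,290)), the gripper is clear of it, and the stake is down.

```bash
python3 -c "
from bench import *
print(close_job())"
```

```text
the job is handed in; nothing more can be done
None
```

The job is handed in: the stake sank about 64 mm and stayed down, the rod lies flat on the mat, and the cone and block have not moved; the arm went nowhere near the mallet, but the final check did not detect it.

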